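# Set the margin spacer and hold the rosette tile tight

### The arm

A 6-joint arm with a two-finger parallel gripper is mounted at the origin on the work surface. World frame = base frame: x ahead of the robot, y to its left, z up, the work surface at z = 0. Lengths are in m, angles in degrees, forces in N, time in s.
With the tool pointing down it reaches from about 0.275 to 1 m from the base axis. Payload 8.4 kg.
Tool frame: the origin (TCP) lies at the centre of the arm's flange, where the gripper is bolted on; the fingertips stand 173 mm ahead of it and the grasp point (between the pads) lies 155 mm ahead of it (ctrl.grasp_offset is the distance from the TCP to the grasp point, in m); z points along the fingers, y is the line along which they close (so a half turn about z gives the same grasp; the last joint's range is limited). The gripper opens to 85 mm and grips with 20 to 120 N. Pads are 22 mm wide; open, the fingers measure 114 mm over their backs; the gripper's body (76 mm by 85 mm) begins 54 mm behind the grasp point. The pads swing forward as they close: fully open they stand 13 mm farther back than shut.
Start: joints at [69.878, 20.225, 93.587, -0, 66.188, -0.138], TCP at [0.214, 0.587, 0.405] pointing down, gripper open.
Joint ranges: [-150.9, 150.9], [-52.94, 120.26], [3.33, 152.33], [-74.26, 254.26], [0, 154.13], [-172.89, 172.89]. Speed limits (degrees/s): [127.2, 127.2, 159.86, 180, 180, 180].

### API

Orientations are given as a 3x3 rotation matrix whose columns are the frame's x, y, z axes.
In Python, from workcell import telemetry, cams, ticket, models, ctrl gives the robot as it stands.
- The arm moves only by the shell command python3 -m pendant 'ROWS' [FORCE]. ROWS is JSON, a list of rows, each a list of 7 numbers: the shift along the tool's x, y, z normalised to -1 to 1, where 1 is 50 cm, then the turn, a rotation vector about the tool's x, y, z normalised to -1 to 1, where 1 is 45 degrees, then the opening, from -1 (shut) to 1 (fully open), so that 0 is half open. In form: [[tx, ty, tz, ax, ay, az, hand], ...]. A call has 1 to 5 rows; each row is the pose to reach, as a shift and turn from the pose commanded when the call began, along the tool's axes at that moment; what a row does not reach only later rows make up. A row lasts 1/10 s, in which the tool goes at most 50 mm and 8.59 degrees, less where a joint would pass 70% of its speed; a pose out of reach is approached as far as the arm can. A call with a number of a shift or a turn outside -1 to 1 is refused whole. A call with a gripper value outside its range is refused whole. The fingers move at their own pace and stop on an object; FORCE is the grip in N (left out, the last holds). Time passes only in rows, so rows that repeat a pose let the fingers close. It gives the time, the measured TCP pose, the force, the opening and the grip force at its end, in the units of the state.
- telemetry.sense(): the state, without advancing time (a new reading comes with each control period).
- cams.read_camera(name): name is "side" or "top" or "wrist"; returns a dict with "image" (420x560x3 uint8, red, green, blue), "K" (3x3 intrinsics, pixels), "eye" and "orientation" of the camera in the world; the wrist camera has in their place "T_tool_cam" (4x4, takes a point from camera to tool coordinates, whose origin is the TCP and whose axes are the flange's). Camera axes: x right, y down, z forward; pixel columns grow to the right and rows downward; lengths in m; the calibration is good to about 2 mm. A picture is of the moment at which its call begins: read the wrist's pose just before it. There is no depth.
- ticket.close_job(): hands the job in; it is judged then, once.
Trained networks look in a picture, given as the dict that the camera call returned (one of the last four; its "shot" number tells which), for a name from the list of things; names that differ only in an ending like _2 or _b are one class to them, and where a whole thing is asked for, a point or a joint stands for the part that bears it (a point fixed in the world has none). Each returns a list of dicts, best first, with "score" (0 to 1); they miss things now and then, are a little off and sometimes report something else, mostly with a low value. They report only what shows in the picture. A call takes as long as a camera call. They do not tell look-alikes from the thing itself.
- models.boxes_of(picture, thing): "box" ([left, top, width, height] in pixels, round what is visible of it).
- models.outline_of(picture, thing): "mask" (420x560 bool, what is visible of it) and "box" ([left, top, width, height] in pixels, round what is visible of it).
- models.landmark_of(picture, thing): "location" ([row, column] in pixels: a listed point, or the origin of a listed thing).
The state is a dict: "clock": time; "qpos": joint angles; "qvel": joint speeds; "joint_efforts": joint torques, N m; "tool_pos": TCP position; "tool_rot": TCP orientation; "wrist_force": force on the tool from outside, world axes, zero at the start; "torque": the same for the moment, N m; "finger_gap": finger opening in m; "gripper_force": force on a finger pad.
Only numpy, scipy, OpenCV 4.12 (cv2) and the standard library are available. Lean on these libraries where they do the work, as an engineer would, in place of code of your own. Each camera call takes 0.05 s, during which the arm holds its last target. There are 200 camera calls.

### The job

Stand the loose blue spacer in whichever of the two gaps beside the rosette tile is wide enough for it, right down on the jig's base board, lengthwise along the gap and about midway along it, and let go of it. Then take the tile by its round boss and slide it towards the spacer until tile, spacer and stop are firmly tight against each other, and finish while still holding the tile pressed like that. Leave the gouge, the wax tin and the mallet where they lie.

Things in the scene. Friction and masses are not known exactly. Their poses are not given: they have to be found in the camera images.
- jig: Grey-faced base board of a glue-up jig, fixed to the bench, 160 (x) x 290 (y) x 15 mm. Origin at the centre of its underside, on the bench; z up. The tile sits on its middle and slides only along the board's y axis; a stop stands at either side of the tile (towards +y and -y), all square with the board.
- tile: Red-brown rosette tile, 120 (x) x 140 (y) x 24 mm. Origin: centre of its underside, 16 mm above the bench; axes as the jig's. Upright pale round boss in the middle, 32 mm wide, from the upper face (petals to 28 mm above the origin) to 54 mm above the origin. Slides only along y, up to 20 mm either way, against springs (0.6 N per mm) that recentre it when let go.
- thin_stop: Pale wooden stop fixed on the board at either side of the tile (varies), 120 (x) x 24 (y) x 25 mm high; axes as the jig's. Origin: centre of its underside, 15 mm above the bench, about 104 mm from the jig's centre along the jig's y. Gap between it and the tile: 20 to 24 mm wide, 120 mm long, open at top and ends, floored by the board.
- thick_stop: Dark wooden stop fixed on the jig's board at the other side of the tile, 120 (x) x 46 (y) x 25 mm high; origin and axes as for the pale stop. The gap between it and the tile is 9 to 13 mm wide: too narrow for the spacer.
- spacer: Loose blue spacer standing on the bench, about 60 g: a foot 60 (x) x 16 (y) x 25 mm high with, on its middle, an upright grip tab 30 (x) x 16 (y) mm reaching 62 mm above the underside. Origin: centre of the underside; z up. Its 16 mm thickness (y) goes across the gap; same either way round.
- gouge: Bystander: wood carver's gouge with a dark wooden handle, 300 mm long, 30 mm thick, lying along its own x (blade towards +x). Origin on the bench below about its middle.
- tin: Bystander: yellow wax tin, 72 mm in diameter, 45 mm high, standing. Origin at the centre of its underside.
- mallet: Bystander: wooden mallet lying on its side along its own x; dark head 60 x 110 x 50 mm centred 100 mm towards +x of the origin, pale handle 26 mm in diameter reaching 130 mm towards -x. Origin on the bench.
There are look-alikes about, which are no part of the job. Of the things like the spacer, leave any that is brown or pink; of the rest the larger one is meant.

How it is judged (in metres and radians):
On the way:
1. the spacer stands free in the wide gap, down on the board, lengthwise and about midway along it (z of spacer in the frame of jig between 0.012 and 0.019 m and x of spacer in the frame of jig between -0.03 and 0.03 m and angle between spacer's own z axis and vertical below 0.12 rad and horizontal distance between spacer and thin_stop below 0.043 m and contact force between the fingers and spacer below 0.5 N and angle between the x axis of spacer and the x axis of jig, either way round below 0.25 rad and linear speed of spacer below 0.02 m/s), for 0.2 s.
At the end, for the whole second after the job is handed in: Spacer upright on the board between tile and pale stop (within 30 mm of midway, square to 0.06 rad, foot 12 to 19 mm above the bench), fingers off it; fingers holding the tile so that tile on spacer and spacer on stop each press over 2 N, through the last second (z of spacer in the frame of jig between 0.012 and 0.019 m and x of spacer in the frame of jig between -0.03 and 0.03 m and angle between spacer's own z axis and vertical below 0.12 rad and horizontal distance between spacer and thin_stop below 0.043 m and contact force between the fingers and spacer below 0.5 N and angle between the x axis of spacer and the x axis of jig, either way round below 0.06 rad and contact force between tile and spacer above 2 N and contact force between spacer and thin_stop above 2 N and contact force between the fingers and tile above 2 N and linear speed of spacer below 0.02 m/s); the arm keeps its last pose, push and grip.
It fails at once if the gouge was moved more than 30 mm (distance of gouge from where it was at the start of the episode above 0.03 m).
It fails at once if the tin was moved more than 30 mm (distance of tin from where it was at the start of the episode above 0.03 m).
It fails at once if the mallet was moved more than 30 mm (distance of mallet from where it was at the start of the episode above 0.03 m).
It also fails if it takes over 43 s, if anything falls off the work surface, if the arm or the gripper's body presses on something with over 40 N, if the wrist force passes 120 N, or if a joint passes its speed limit or range.

## Working session

There is one attempt and no reset: what is moved stays moved. The work goes in short steps, Python scripts to look and compute and a shell command to move; the robot and the scene stay as the last step left them, time stands still between calls to the robot, and variables do not carry over. Pictures are saved under pics/ and viewed, at most 10 in all, crops included, and the job is handed in when it is done.

```bash
mkdir -p pics; cat > h.py <<'E'
import numpy as np, cv2
from workcell import telemetry, cams, ticket, models, ctrl
def shot(name,save=None):
    s=telemetry.sense(); p=cams.read_camera(name)
    if 'T_tool_cam' in p:
        T=np.array(p['T_tool_cam']);R=np.array(s['tool_rot'])
        p['_R']=R@T[:3,:3]; p['_e']=R@T[:3,3]+np.array(s['tool_pos'])
    else: p['_R']=np.array(p['orientation']);p['_e']=np.array(p['eye'])
    if save: cv2.imwrite('pics/'+save,p['image'][:,:,::-1])
    return p
def back(p,col,row,z):
    d=p['_R']@np.linalg.solve(np.array(p['K']),[col,row,1.]); return p['_e']+d*(z-p['_e'][2])/d[2]
def proj(p,X):
    c=np.array(p['K'])@(p['_R'].T@(np.array(X)-p['_e'])); return c[:2]/c[2]
def clean(p): return {k:v for k,v in p.items() if not k.startswith('_')}
def find(p,things,z={}):
    for t in things:
        for f in models.landmark_of(clean(p),t)[:4]:
            r,c=f['location']; print(t,round(f['score'],2),'col,row',round(c),round(r),back(p,c,r,z.get(t,0)).round(3))
E
python3 - <<'E'
from h import *
s=telemetry.sense();print(s['clock'],np.array(s['tool_rot']).round(3),s['finger_gap'],s['wrist_force'],ctrl.grasp_offset)
for n in ['top','side','wrist']:
    p=shot(n,n+'0.png');print(n,p['_e'].round(3),p['_R'].round(2).tolist())
    find(p,['jig','tile','thin_stop','thick_stop','spacer','gouge','tin','mallet'],dict(tile=.016,thin_stop=.015,thick_stop=.015))
E
```

```text
0.0 [[-0.94   0.342 -0.   ]
 [ 0.342  0.94  -0.001]
 [ 0.    -0.001 -1.   ]] 0.08538548949617283 [ 0.20527557 -0.55561498 -0.58605392] 0.1547
top [0.43  0.036 1.299] [[-0.01, -1.0, 0.1], [-1.0, 0.01, 0.01], [-0.01, -0.1, -1.0]]
jig 0.75 col,row 322 233 [ 0.507 -0.073  0.   ]
jig 0.74 col,row 324 234 [ 0.503 -0.079  0.   ]
tile 0.66 col,row 324 233 [ 0.504 -0.076  0.016]
thin_stop 0.74 col,row 284 220 [0.542 0.03  0.015]
thick_stop 0.9 col,row 359 247 [ 0.467 -0.169  0.015]
thick_stop 0.23 col,row 325 234 [ 0.503 -0.08   0.015]
spacer 0.69 col,row 194 239 [0.494 0.279 0.   ]
spacer 0.48 col,row 226 246 [0.473 0.191 0.   ]
spacer 0.46 col,row 186 277 [0.39  0.298 0.   ]
spacer 0.41 col,row 214 206 [0.583 0.224 0.   ]
gouge 0.68 col,row 452 216 [ 0.547 -0.428  0.   ]
gouge 0.61 col,row 285 221 [0.539 0.029 0.   ]
tin 0.59 col,row 210 164 [0.701 0.235 0.   ]
mallet 0.56 col,row 105 243 [0.486 0.521 0.   ]
mallet 0.48 col,row 449 216 [ 0.547 -0.42   0.   ]
side [ 0.195 -0.729  0.956] [[0.91, -0.31, 0.28], [-0.42, -0.67, 0.62], [-0.0, -0.68, -0.74]]
jig 0.59 col,row 282 265 [ 0.498 -0.079  0.   ]
tile 0.64 col,row 287 257 [ 0.513 -0.073  0.016]
tile 0.46 col,row 299 161 [0.696 0.231 0.016]
thin_stop 0.87 col,row 278 228 [0.533 0.022 0.015]
thin_stop 0.45 col,row 376 378 [ 0.545 -0.424  0.015]
thick_stop 0.9 col,row 287 295 [ 0.466 -0.172  0.015]
spacer 0.83 col,row 233 179 [0.499 0.256 0.   ]
spacer 0.77 col,row 194 181 [0.394 0.295 0.   ]
spacer 0.6 col,row 232 196 [0.473 0.192 0.   ]
spacer 0.54 col,row 266 173 [0.596 0.241 0.   ]
gouge 0.69 col,row 374 377 [ 0.547 -0.417  0.   ]
tin 0.33 col,row 286 259 [ 0.514 -0.068 -0.   ]
mallet 0.94 col,row 199 132 [0.479 0.506 0.   ]
wrist [0.139 0.615 0.374] [[0.34, 0.89, 0.29], [0.94, -0.32, -0.11], [-0.0, 0.31, -0.95]]
spacer 0.65 col,row 106 406 [0.473 0.189 0.   ]
mallet 0.58 col,row 296 358 [0.486 0.515 0.   ]
```

View pics/top0.png

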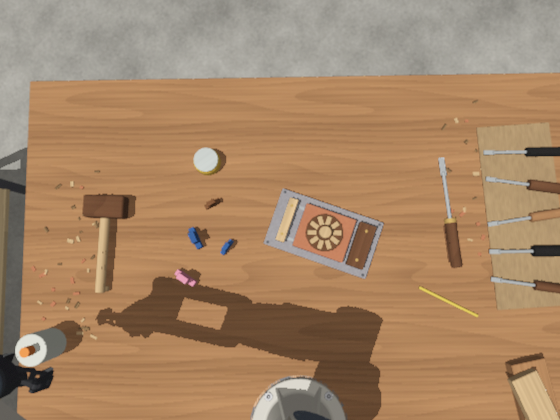

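View pics/side0.png

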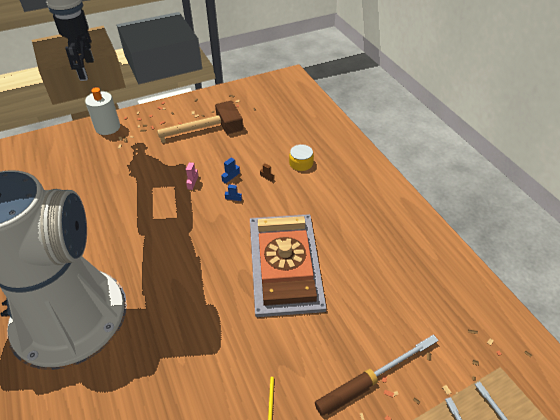

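Top view: jig around (322,233), pale stop on the +y side (286,220), and large blue spacer at (195,238). The small blue look-alike is at (227,246), with pink at (185,278) and brown at (213,204). I'll go above the large blue one.

```bash
python3 -m pendant '[[-0.75,-0.41,0.1,0,0,0,1],[-0.75,-0.41,0.1,0,0,0,1],[-0.75,-0.41,0.1,0,0,0,1],[-0.75,-0.41,0.1,0,0,0,1],[-0.75,-0.41,0.1,0,0,0,1]]' 60
```

```text
clock: 1.85
tool_pos: [0.3786, 0.3994, 0.3757]
tool_rot: [[-0.94, 0.341, 0.0], [0.341, 0.94, 0.0], [-0.0, 0.001, -1.0]]
wrist_force: [0.0, -0.0, 0.1]
finger_gap: 0.0855
gripper_force: 0.0
```

```bash
python3 -m pendant '[[-0.31,-0.17,0.03,0,0,0,1],[-0.31,-0.17,0.03,0,0,0,1],[-0.31,-0.17,0.03,0,0,0,1],[-0.31,-0.17,0.03,0,0,0,1],[-0.31,-0.17,0.03,0,0,0,1]]'
python3 - <<'E'
from h import *
p=shot('wrist','w1.png'); find(p,['spacer'])
for f in models.outline_of(clean(p),'spacer')[:3]: print(f['score'],f['box'],p['image'][f['mask']].mean(0))
import pickle;pickle.dump(p,open('p1.pkl','wb'))
E
```

```text
clock: 2.35
tool_pos: [0.4962, 0.2656, 0.3604]
tool_rot: [[-0.939, 0.345, 0.0], [0.345, 0.939, -0.001], [-0.001, -0.0, -1.0]]
wrist_force: [0.2, -0.0, 0.1]
finger_gap: 0.0855
gripper_force: 0.0
spacer 0.89 col,row 207 187 [0.468 0.189 0.   ]
spacer 0.89 col,row 275 76 [0.386 0.3   0.   ]
spacer 0.55 col,row 287 187 [0.498 0.273 0.   ]
0.81 [260.6, 256.0, 28.7, 41.9] [107.31523179  74.25562914  50.0410596 ]
0.75 [242.0, 54.2, 66.4, 40.7] [222.42801556 167.39299611 193.01297017]
0.74 [188.6, 171.0, 26.0, 46.0] [ 69.37092732  99.99373434 152.77819549]
```

View pics/w1.png

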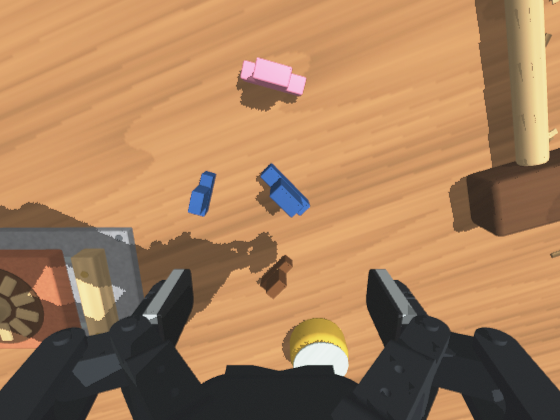

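The large blue spacer spans (262,165)–(309,216), running diagonally. I'll fit its pose to the blue silhouette, and fit the jig, which shows on the left, in the top picture.

```bash
cat >> h.py <<'E'
from scipy.optimize import minimize
def boxpts(cx,cy,yaw,L,W,z0,z1,ox=0,oy=0):
    c,s=np.cos(yaw),np.sin(yaw)
    return [[cx+c*(ox+a*L/2)-s*(oy+b*W/2),cy+s*(ox+a*L/2)+c*(oy+b*W/2),z] for a in(-1,1) for b in(-1,1) for z in(z0,z1)]
def hull(m,p,pts):
    h=cv2.convexHull(np.float32([proj(p,X) for X in pts])); cv2.fillConvexPoly(m,np.int32(np.round(h*16)),255,cv2.LINE_AA,4)
def fit(p,mask,render,x0,steps):
    M=cv2.GaussianBlur(mask.astype(np.float32),(0,0),1.5)
    def f(v):
        m=np.zeros(mask.shape,np.uint8); render(m,p,v)
        return ((cv2.GaussianBlur(m.astype(np.float32)/255,(0,0),1.5)-M)**2).sum()/M.sum()
    x0=np.array(x0); S=np.vstack([x0]+[x0+np.eye(len(x0))[i]*steps[i] for i in range(len(x0))])
    r=minimize(f,x0,method='Nelder-Mead',options=dict(initial_simplex=S,xatol=1e-5,fatol=1e-5,maxiter=400)); return r.x,r.fun
def rspacer(m,p,v,z=0):
    hull(m,p,boxpts(*v[:3],.060,.016,z,z+.025)); hull(m,p,boxpts(*v[:3],.030,.016,z,z+.062))
def bluemask(p):
    h=cv2.cvtColor(p['image'],cv2.COLOR_RGB2HSV); return (h[...,0]>100)&(h[...,0]<125)&(h[...,1]>130)
def comp(mask,col,row):
    n,l=cv2.connectedComponents(mask.astype(np.uint8)); ys,xs=np.nonzero(l); i=np.argmin((ys-row)**2+(xs-col)**2); return l==l[ys[i],xs[i]]
E
python3 - <<'E'
from h import *
import pickle
p=pickle.load(open('p1.pkl','rb'))
m=comp(bluemask(p),284,190);print(m.sum())
for y in (-2.2,-1.5,-.8,0,.8):
    v,e=fit(p,m,rspacer,[.497,.27,y],[.01,.01,.3]);print(v.round(4),np.degrees(v[2])%180,e)
p=shot('top');
for t,h in (('thin_stop',.040),('thick_stop',.040),('tile',.04)):
    f=models.outline_of(clean(p),t)[0]; (c,r),s,a=cv2.minAreaRect(np.argwhere(f['mask'])[:,::-1].astype(np.float32)); b=cv2.boxPoints(((c,r),s,a))
    q=np.array([back(p,*k,h)[:2] for k in b]); print(t,f['score'],back(p,c,r,h).round(4),q.round(3).tolist())
E
```

```text
1173
[ 0.4957  0.2713 -2.7489] 22.498424599722824 0.06460648030042648
[ 0.4961  0.2713 -2.7313] 23.508919380956087 0.06430506706237793
[0.4958 0.2711 0.3973] 22.76346691330646 0.06504854559898376
[0.4958 0.2713 0.394 ] 22.572308913169262 0.0643351748585701
[0.496  0.2713 0.3867] 22.15485911766419 0.06457345932722092
thin_stop 0.69 [0.5427 0.025  0.04  ] [[0.489, 0.058], [0.605, 0.016], [0.597, -0.008], [0.481, 0.034]]
thick_stop 0.83 [ 0.4705 -0.1688  0.04  ] [[0.422, -0.125], [0.536, -0.166], [0.519, -0.213], [0.406, -0.172]]
tile 0.77 [ 0.5058 -0.0729  0.04  ] [[0.473, 0.015], [0.589, -0.029], [0.539, -0.161], [0.423, -0.116]]
```

```bash
python3 -m pendant '[[0.004,0.011,0.02,0,0,-0.95,0.2],[0.004,0.011,0.05,0,0,-0.95,0.2],[0.004,0.011,0.1,0,0,-0.95,0.2],[0.004,0.011,0.15,0,0,-0.95,0.2],[0.004,0.011,0.15,0,0,-0.95,0.2]]'
python3 - <<'E'
from h import *
p=shot('wrist','w2.png')
c,r=proj(p,[.496,.271,.03]);m=comp(bluemask(p),c,r);print(m.sum(),c,r)
print(fit(p,m,rspacer,[.496,.271,.394],[.006,.006,.1]))
s=telemetry.sense();print(s['tool_pos'],s['qpos'],np.array(s['tool_rot'])[:2,1],s['clock'])
E
```

```text
clock: 3.2
tool_pos: [0.4926, 0.2741, 0.2826]
tool_rot: [[-0.919, -0.394, -0.004], [-0.394, 0.919, -0.002], [0.005, -0.0, -1.0]]
wrist_force: [0.5, -0.6, 0.6]
finger_gap: 0.0513
gripper_force: 0.0
1612 274.55748186935676 224.69767787653512
(array([0.49554978, 0.27152837, 0.42953984]), np.float64(0.06654343008995056))
[0.49310116 0.27439954 0.28394937] [ 2.89415331e+01  2.32301551e+01  1.06812020e+02  4.80689700e-03
  5.01448551e+01 -8.47641807e+01] [-0.4019901   0.91564398] 3.25
```

View pics/w2.png

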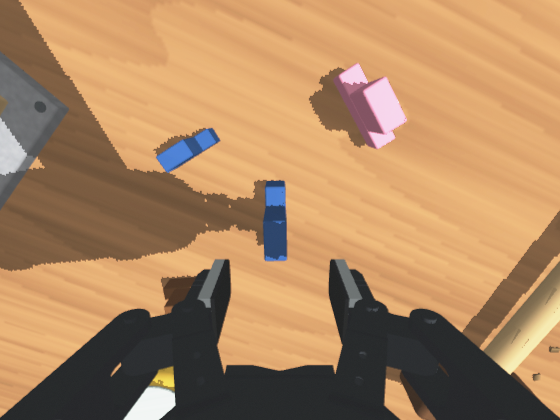

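The spacer at (275,220) sits between the open fingers, square to them. Descending and gripping.

```bash
python3 -m pendant '[[0,0,0.08,0,0,0,0.2],[0,0,0.14,0,0,0,0.2],[0,0,0.162,0,0,0,0.2],[0,0,0.162,0,0,0,0.2],[0,0,0.162,0,0,0,-1]]' 60; python3 -m pendant '[[0,0,0,0,0,0,-1],[0,0,0,0,0,0,-1],[0,0,0,0,0,0,-1],[0,0,0,0,0,0,-1]]'
```

```text
clock: 3.75
tool_pos: [0.4947, 0.2745, 0.2057]
tool_rot: [[-0.922, -0.387, 0.001], [-0.387, 0.922, 0.001], [-0.001, 0.0, -1.0]]
wrist_force: [0.6, 0.1, -0.5]
finger_gap: 0.038
gripper_force: 0.0
clock: 4.15
tool_pos: [0.4949, 0.2744, 0.2062]
tool_rot: [[-0.922, -0.387, 0.002], [-0.387, 0.922, 0.001], [-0.003, 0.0, -1.0]]
wrist_force: [0.1, 0.3, 6.9]
finger_gap: 0.0154
gripper_force: 59.6
```

```bash
python3 -m pendant '[[0,0,-0.1,0,0,0,-1],[0,0,-0.2,0,0,0,-1],[0.05,-0.15,-0.25,0,0,0.2,-1],[0.1,-0.25,-0.25,0,0,0.4,-1],[0.137,-0.35,-0.25,0,0,0.6,-1]]' && python3 -m pendant '[[0,0,0,0,0,0,-1]]'
```

```text
clock: 4.65
tool_pos: [0.4979, 0.1256, 0.3296]
tool_rot: [[-0.998, 0.058, 0.003], [0.058, 0.998, 0.001], [-0.003, 0.001, -1.0]]
wrist_force: [0.9, -0.5, -0.6]
finger_gap: 0.0153
gripper_force: 58.7
clock: 4.75
tool_pos: [0.4977, 0.1223, 0.3289]
tool_rot: [[-0.998, 0.062, 0.001], [0.062, 0.998, -0.001], [-0.001, -0.001, -1.0]]
wrist_force: [-0.4, 0.6, -1.5]
finger_gap: 0.015
gripper_force: 58.9
```

```bash
python3 -m pendant '[[-0.088,-0.234,0,0,0,0.375,-1],[-0.088,-0.234,0,0,0,0.375,-1],[-0.088,-0.234,0,0,0,0.375,-1],[-0.088,-0.234,0,0,0,0.375,-1],[-0.088,-0.234,0,0,0,0.375,-1]]'
python3 - <<'E'
from h import *
import pickle
p=shot('wrist','w3.png');pickle.dump(p,open('p3.pkl','wb'))
find(p,['jig','tile','thin_stop'],dict(tile=.016,thin_stop=.015))
s=telemetry.sense();print(s['tool_pos'],np.array(s['tool_rot'])[:2,1],s['clock'])
E
```

```text
clock: 5.25
tool_pos: [0.5358, 0.0076, 0.328]
tool_rot: [[-0.94, 0.341, 0.0], [0.341, 0.94, 0.0], [-0.0, 0.0, -1.0]]
wrist_force: [-0.4, -0.5, -1.0]
finger_gap: 0.0153
gripper_force: 59.0
jig 0.93 col,row 194 196 [ 0.507 -0.075  0.   ]
jig 0.29 col,row 529 263 [0.701 0.238 0.   ]
tile 0.61 col,row 193 200 [ 0.508 -0.071  0.016]
thin_stop 0.9 col,row 298 200 [0.542 0.024 0.015]
[0.53554666 0.0087653  0.32779087] [0.33872009 0.94088718] 5.45
```

View pics/w3.png

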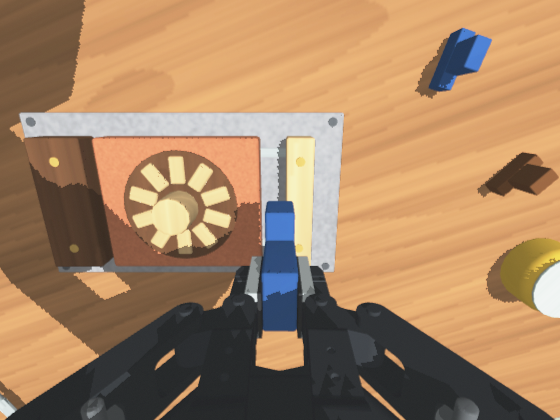

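The held spacer is at (280,265). The gap runs from the tile edge (261) to the pale stop edge (286) at rows 140–200. I'll measure it precisely.

```bash
python3 - <<'E'
from h import *
import pickle
p=pickle.load(open('p3.pkl','rb'));s=telemetry.sense()
Y=np.array(s['tool_rot'])[:2,1];Y/=np.hypot(*Y);X=np.array([Y[1],-Y[0]]);t=np.array(s['tool_pos'])[:2]
im=p['image'].astype(int)
for r in (145,165,185): print(r,[(c,*im[r,c]) for c in range(256,266,1)],'|',[(c,*im[r,c]) for c in range(282,290,1)],'|',[(c,*im[r,c]) for c in range(310,318,1)])
for c,r,z in [(20,113,.015),(344,113,.015),(334,271,.015),(261,150,.04),(261,195,.04),(286,150,.04),(286.5,195,.04),(286,138,.04),(313,138,.04),(262,137,.04),(96,137,.04)]:
    w=back(p,c,r,z);print((c,r),w.round(4),'rel tool x(jig),y',((w[:2]-t)@X).round(4),((w[:2]-t)@Y).round(4))
h=s['tool_pos'][2]-.2057
m=comp(bluemask(p),280,280);v,e=fit(p,m,lambda m,p,v:rspacer(m,p,v,v[3]),[*t,np.arctan2(X[1],X[0]),h],[.004,.004,.05,.01]);print(v,e,h,(v[:2]-t)@X,(v[:2]-t)@Y,np.degrees(v[2]),np.degrees(np.arctan2(X[1],X[0])))
E
```

```text
145 [(256, np.int64(236), np.int64(157), np.int64(113)), (257, np.int64(228), np.int64(149), np.int64(107)), (258, np.int64(195), np.int64(124), np.int64(91)), (259, np.int64(150), np.int64(106), np.int64(88)), (260, np.int64(180), np.int64(162), np.int64(156)), (261, np.int64(204), np.int64(206), np.int64(209)), (262, np.int64(203), np.int64(204), np.int64(209)), (263, np.int64(202), np.int64(204), np.int64(209)), (264, np.int64(203), np.int64(204), np.int64(209)), (265, np.int64(206), np.int64(208), np.int64(211))] | [(282, np.int64(110), np.int64(111), np.int64(113)), (283, np.int64(111), np.int64(112), np.int64(112)), (284, np.int64(110), np.int64(111), np.int64(113)), (285, np.int64(112), np.int64(110), np.int64(106)), (286, np.int64(158), np.int64(134), np.int64(97)), (287, np.int64(237), np.int64(214), np.int64(152)), (288, np.int64(245), np.int64(231), np.int64(173)), (289, np.int64(246), np.int64(237), np.int64(183))] | [(310, np.int64(247), np.int64(241), np.int64(191)), (311, np.int64(247), np.int64(242), np.int64(193)), (312, np.int64(247), np.int64(242), np.int64(192)), 
[... 3204 characters left out ...]
099 0.04  ] rel tool x(jig),y -0.0495 -0.0166
(261, 195) [ 0.5198 -0.0041  0.04  ] rel tool x(jig),y -0.0105 -0.0174
(286, 150) [0.4905 0.0297 0.04  ] rel tool x(jig),y -0.0495 0.0044
(286.5, 195) [0.5274 0.0171 0.04  ] rel tool x(jig),y -0.0104 0.0051
(286, 138) [0.4812 0.033  0.04  ] rel tool x(jig),y -0.0593 0.0044
(313, 138) [0.4888 0.054  0.04  ] rel tool x(jig),y -0.0593 0.0268
(262, 137) [0.4737 0.0145 0.04  ] rel tool x(jig),y -0.0602 -0.0156
(96, 137) [ 0.4268 -0.1152  0.04  ] rel tool x(jig),y -0.0603 -0.1534
[ 0.54045548  0.00584757 -0.34398169  0.11355861] 0.0059373266994953156 0.12209086601934016 0.005606941427185486 -0.0010825390204583494 -19.708698833501757 -19.798914561469164
```

```bash
python3 -m pendant '[[0.01,-0.0104,0.05,0,0,0,-1],[0.01,-0.0104,0.1,0,0,0,-1],[0.01,-0.0104,0.14,0,0,0,-1],[0.01,-0.0104,0.14,0,0,0,-1],[0.01,-0.0104,0.14,0,0,0,-1]]'
python3 - <<'E'
from h import *
p=shot('wrist','w4.png');s=telemetry.sense()
Y=np.array(s['tool_rot'])[:2,1];Y/=np.hypot(*Y);X=np.array([Y[1],-Y[0]]);t=np.array(s['tool_pos'])[:2]
print(s['tool_pos'],s['clock'])
h=s['tool_pos'][2]-.2057
m=comp(bluemask(p),280,290);v,e=fit(p,m,lambda m,p,v:rspacer(m,p,v,h),[*t,-.346],[.004,.004,.05]);print(v,e,(v[:2]-t)@X,(v[:2]-t)@Y,np.degrees(v[2]),np.degrees(np.arctan2(X[1],X[0])))
im=p['image'].astype(int)
# tile/stop edges: saturation map across rows
for dx in (-.05,-.042,-.035):
    a,b=proj(p,[*(t+X*dx-Y*.03),.04]),proj(p,[*(t+X*dx+Y*.03),.04]); k=np.linspace(0,1,61)
    print(dx,[ (int(1000*(-.03+.06*q)),*im[int(round(a[1]+(b[1]-a[1])*q)),int(round(a[0]+(b[0]-a[0])*q))][[0,2]].tolist()) for q in k][8:48])
E
```

```text
clock: 5.95
tool_pos: [0.5294, 0.0051, 0.2579]
tool_rot: [[-0.941, 0.339, -0.001], [0.339, 0.941, 0.0], [0.001, -0.0, -1.0]]
wrist_force: [0.4, -0.6, -0.9]
finger_gap: 0.0151
gripper_force: 59.0
[0.52974366 0.00500797 0.25854056] 6.0
[ 0.52843434  0.00537388 -0.34571999] 0.0588076114654541 -0.0013557818036532376 -0.00010023482246396384 -19.808296269877562 -19.842069170874943
-0.05 [(-22, 238, 116), (-20, 237, 115), (-20, 238, 116), (-19, 239, 118), (-18, 238, 117), (-17, 238, 116), (-16, 237, 115), (-15, 230, 108), (-13, 223, 103), (-13, 146, 69), (-12, 169, 146), (-11, 191, 197), (-10, 192, 197), (-9, 193, 198), (-8, 195, 199), (-7, 200, 205), (-5, 203, 208), (-4, 207, 211), (-4, 205, 210), (-2, 205, 211), (-1, 206, 210), (-1, 205, 210), (0, 204, 208), (0, 205, 210), (2, 202, 207), (3, 171, 176), (3, 104, 107), (5, 104, 108), (5, 105, 108), (6, 106, 109), (8, 106, 107), (9, 109, 94), (9, 150, 92), (11, 239, 156), (11, 245, 171), (12, 245, 174), (13, 245, 173), (15, 245, 174), (15, 246, 180), (17, 246, 182)]
-0.042 [(-22, 237, 114), (-20, 237, 115), (-20, 237, 115), (-19, 240, 117), 
[... 516 characters left out ...]
 173), (15, 245, 174), (15, 246, 177), (17, 246, 183)]
-0.035 [(-22, 235, 112), (-20, 238, 115), (-20, 239, 118), (-19, 238, 116), (-18, 232, 110), (-17, 233, 111), (-16, 237, 115), (-15, 235, 113), (-13, 217, 99), (-13, 136, 65), (-12, 162, 130), (-11, 198, 204), (-10, 199, 204), (-9, 199, 204), (-8, 200, 205), (-7, 200, 206), (-5, 201, 206), (-4, 200, 204), (-4, 200, 205), (-2, 200, 205), (-1, 202, 206), (-1, 202, 207), (0, 203, 208), (0, 202, 208), (2, 180, 184), (3, 103, 106), (3, 101, 104), (5, 102, 104), (5, 102, 104), (6, 103, 105), (8, 103, 107), (9, 111, 83), (9, 128, 80), (11, 232, 147), (11, 245, 174), (12, 245, 173), (13, 245, 171), (15, 245, 171), (15, 246, 177), (17, 246, 181)]
```

View pics/w4.png

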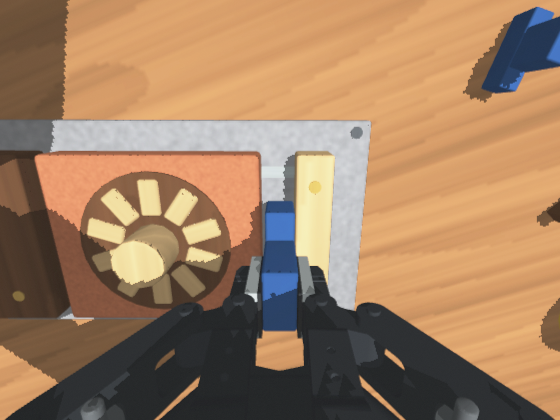

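Tile edge is at about -12 mm and stop edge at about +9.8 mm, so the gap is roughly 22 mm wide and the spacer needs a 1 mm shift. Lowering.

```bash
python3 -m pendant '[[0,-0.002,0,0,0,0,-1],[0,-0.002,0.02,0,0,0,-1],[0,-0.002,0.04,0,0,0,-1],[0,-0.002,0.06,0,0,0,-1],[0,-0.002,0.072,0,0,0,-1]]';python3 -m pendant '[[0,0,0,0,0,0,-1],[0,0,0,0,0,0,-1]]'
```

```text
clock: 6.5
tool_pos: [0.5288, 0.0035, 0.2207]
tool_rot: [[-0.94, 0.34, -0.001], [0.34, 0.94, 0.0], [0.001, -0.0, -1.0]]
wrist_force: [-12.8, 0.1, 64.6]
finger_gap: 0.0152
gripper_force: 68.7
clock: 6.7
tool_pos: [0.5289, 0.0035, 0.2212]
tool_rot: [[-0.94, 0.34, -0.001], [0.34, 0.94, -0.0], [0.001, -0.0, -1.0]]
wrist_force: [-0.3, 0.8, -1.3]
finger_gap: 0.0154
gripper_force: 60.1
```

```bash
python3 -m pendant '[[0,0,0,0,0,0,0],[0,0,0,0,0,0,0],[0,0,0,0,0,0,0],[0,0,0,0,0,0,0],[0,0,-0.03,0,0,0,0]]'; python3 -m pendant '[[0,0,-0.1,0,0,0,0],[0,0,-0.18,0,0,0,0],[0,0,-0.18,0,0,0,0.6],[0,0,-0.18,0,0,0,0.6]]'
python3 - <<'E'
from h import *
p=shot('wrist','w5.png');s=telemetry.sense()
Y=np.array(s['tool_rot'])[:2,1];Y/=np.hypot(*Y);X=np.array([Y[1],-Y[0]]);t=np.array(s['tool_pos'])[:2]
print(s['tool_pos'],s['clock'])
m=comp(bluemask(p),*proj(p,[.529,.0035,.05]));v,e=fit(p,m,lambda m,p,v:rspacer(m,p,v,v[3]),[.529,.0035,-.346,.015],[.004,.004,.05,.004]);print(v,e,(v[:2]-t)@X,(v[:2]-t)@Y)
find(p,['jig','tile','thin_stop'],dict(tile=.016,thin_stop=.015))
E
```

```text
clock: 7.2
tool_pos: [0.5282, 0.0035, 0.2355]
tool_rot: [[-0.94, 0.34, -0.003], [0.34, 0.94, -0.0], [0.003, -0.001, -1.0]]
wrist_force: [0.5, -0.1, 0.3]
finger_gap: 0.0426
gripper_force: 0.0
clock: 7.6
tool_pos: [0.5292, 0.0035, 0.3277]
tool_rot: [[-0.94, 0.34, 0.002], [0.34, 0.94, 0.0], [-0.002, 0.001, -1.0]]
wrist_force: [-0.3, 0.8, -0.7]
finger_gap: 0.068
gripper_force: 0.0
[0.52865838 0.00353435 0.32647742] 7.65
[ 0.53460058  0.00099226 -0.34209414 -0.00558008] 0.005931023973971605 0.006452606055159749 -0.0003686193154345212
jig 0.8 col,row 199 202 [ 0.508 -0.076  0.   ]
jig 0.36 col,row 281 198 [0.533 0.004 0.   ]
tile 0.55 col,row 197 205 [ 0.507 -0.074  0.016]
```

View pics/w5.png

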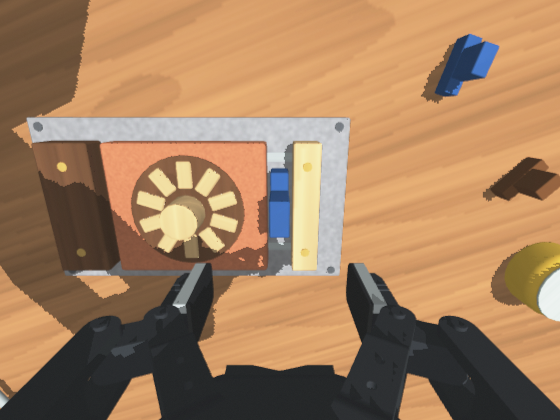

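Spacer stands in the gap at (279,205), clear of the tile edge (267) and stop (292). Now to the boss.

```bash
python3 -m pendant '[[-0.009,-0.08,0,0,0,0,0.4],[-0.009,-0.16,0,0,0,0,0.4],[-0.009,-0.16,0.06,0,0,0,0.4],[-0.009,-0.16,0.12,0,0,0,0.4],[-0.009,-0.16,0.12,0,0,0,0.4]]'; python3 -m pendant '[[0,0,0.03,0,0,0,0.4],[0,0,0.06,0,0,0,0.4],[0,0,0.09,0,0,0,0.4],[0,0,0.09,0,0,0,0.4]]'; python3 -m pendant '[[0,0,0,0,0,0,-1],[0,0,0,0,0,0,-1],[0,0,0,0,0,0,-1],[0,0,0,0,0,0,-1]]' 60
```

```text
clock: 8.3
tool_pos: [0.5039, -0.0733, 0.2628]
tool_rot: [[-0.94, 0.341, -0.008], [0.341, 0.94, 0.001], [0.008, -0.002, -1.0]]
wrist_force: [0.1, -0.5, -1.0]
finger_gap: 0.0598
gripper_force: 0.0
clock: 8.7
tool_pos: [0.5055, -0.0729, 0.2207]
tool_rot: [[-0.94, 0.34, -0.003], [0.34, 0.94, 0.0], [0.003, -0.001, -1.0]]
wrist_force: [-0.3, -0.0, 0.4]
finger_gap: 0.0598
gripper_force: 0.0
clock: 9.1
tool_pos: [0.5064, -0.0732, 0.223]
tool_rot: [[-0.94, 0.34, 0.001], [0.34, 0.94, -0.0], [-0.001, 0.0, -1.0]]
wrist_force: [-1.1, 0.1, 5.6]
finger_gap: 0.0299
gripper_force: 58.9
```

```bash
python3 -m pendant '[[0,0.003,0,0,0,0,-1],[0,0.006,0,0,0,0,-1],[0,0.008,0,0,0,0,-1],[0,0.01,0,0,0,0,-1],[0,0.01,0,0,0,0,-1]]'; for i in 1; do python3 -m pendant '[[0,0.001,0,0,0,0,-1],[0,0.002,0,0,0,0,-1],[0,0.003,0,0,0,0,-1],[0,0.003,0,0,0,0,-1],[0,0.003,0,0,0,0,-1]]'; done
```

```text
clock: 9.6
tool_pos: [0.508, -0.0688, 0.223]
tool_rot: [[-0.94, 0.34, 0.001], [0.34, 0.94, -0.001], [-0.001, -0.0, -1.0]]
wrist_force: [-2.3, -2.1, 6.7]
finger_gap: 0.0301
gripper_force: 59.1
clock: 10.1
tool_pos: [0.5084, -0.0677, 0.223]
tool_rot: [[-0.941, 0.34, 0.001], [0.34, 0.941, -0.001], [-0.001, -0.001, -1.0]]
wrist_force: [-3.2, -6.1, 7.3]
finger_gap: 0.0299
gripper_force: 59.1
```

```bash
python3 -m pendant '[[0,0.001,0,0,0,0,-1],[0,0.002,0,0,0,0,-1],[0,0.003,0,0,0,0,-1],[0,0.003,0,0,0,0,-1],[0,0.003,0,0,0,0,-1]]'; python3 -m pendant '[[0,0.001,0,0,0,0,-1],[0,0.002,0,0,0,0,-1],[0,0.002,0,0,0,0,-1],[0,0.002,0,0,0,0,-1]]'
```

```text
clock: 10.6
tool_pos: [0.5086, -0.0673, 0.223]
tool_rot: [[-0.941, 0.339, 0.0], [0.339, 0.941, -0.003], [-0.001, -0.003, -1.0]]
wrist_force: [-5.5, -16.1, 7.5]
finger_gap: 0.0303
gripper_force: 59.4
clock: 11.0
tool_pos: [0.5087, -0.067, 0.223]
tool_rot: [[-0.941, 0.338, -0.0], [0.338, 0.941, -0.004], [-0.001, -0.004, -1.0]]
wrist_force: [-7.7, -23.2, 8.4]
finger_gap: 0.0301
gripper_force: 59.6
```

Force rises steeply with no travel, so everything is tight. One look to check the spacer.

```bash
python3 - <<'E'
from h import *
p=shot('wrist','w6.png');q=shot('side')
a=proj(q,[.525,-.01,.03]).astype(int);c=q['image'][a[1]-60:a[1]+60,a[0]-75:a[0]+75]
cv2.imwrite('pics/c6.png',np.hstack([p['image'][60:380,100:420],cv2.resize(c,(400,320),interpolation=cv2.INTER_CUBIC)])[:,:,::-1])
E
```

```text
(no output)
```

View pics/c6.png

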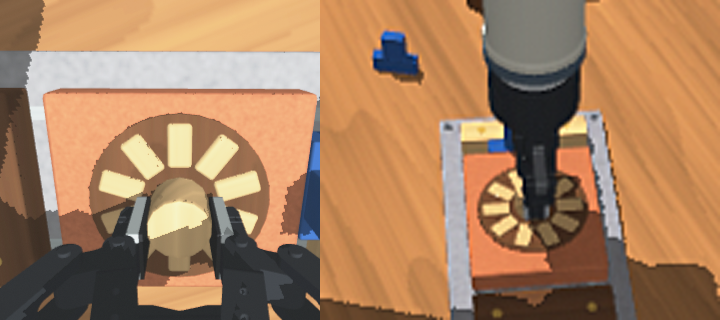

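The boss is held between the fingers at crop position (178,225). The spacer (crop 505,143) sits flush between tile and pale stop, clear of the fingers. Handing in.

```bash
python3 -c "
from workcell import ticket
print(ticket.close_job())"
```

```text
the job is handed in; nothing more can be done
None
```

I stood the blue spacer in the wide gap by the pale stop and let go of it. I handed the job in at about 11 s with the tile held by its boss and pressed towards the spacer at about 24 N; the hand-in call returned no verdict.

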